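# Level the gel-pouring plate with a wedge

### The arm

A 6-joint arm with a two-finger parallel gripper is mounted at the origin on a cart in front of the work surface, level with it; the furniture and walls round the work are solid. World frame = base frame: x ahead of the robot, y to its left, z up, the work surface at z = 0. Lengths are in m, angles in rad, forces in N, time in s.
With the tool pointing down it reaches from about 0.325 to 0.775 m from the base axis. Payload 5.5 kg.
Tool frame: the origin (TCP) lies midway between the tips of the shut fingers; the grasp point (between the pads) lies 19 mm behind it; y points along the fingers, z is the direction in which the jaws open and shut, and the axes are right-handed (so a half turn about y gives the same grasp; the last joint's range is limited). The gripper opens to 85 mm and grips with 20 to 120 N. Pads are 22 mm wide; open, the fingers measure 114 mm over their backs; the gripper's body (76 mm by 85 mm) begins 54 mm behind the grasp point. The pads swing forward as they close: fully open they stand 13 mm farther back than shut.
Start: joints at [-1.199, 0.091, 1.231, -0, 1.82, -0.057], TCP at [0.249, -0.546, 0.231] pointing down, gripper open.
Joint ranges: [-2.87, 2.87], [-0.86, 2.18], [0.17, 2.46], [-1.51, 4.65], [0.06, 2.69], [-2.65, 2.65]. Speed limits (rad/s): [2.57, 2.57, 3.01, 3.14, 3.14, 3.14].

### API

Orientations are given as [roll, pitch, yaw] about the fixed x, y, z axes, in that order (R = Rz(yaw) Ry(pitch) Rx(roll)).
In Python, from cell import env, eyes gives the robot as it stands.
- The arm moves only by the tool apply_moves, never from a script. Its arguments are lists of equal length, an entry for each row: "translation": the shift along the tool's x, y, z in mm, a list of three; "yaw": the turn about the tool's y in units of 8 degrees (1.0 is 8 degrees). A call has 1 to 12 rows; each row shifts and turns the pose as measured when the row begins, along the tool's axes as they then stand; what a row does not reach is not made up. A row lasts 1/10 s, in which the tool goes at most 50 mm and 8.59 degrees, less where a joint would pass 70% of its speed; a pose out of reach is approached as far as the arm can. A call is refused whole if a number of a shift passes 50 or a number of a turn 1, either way. A call with a gripper value outside its range is refused whole. "jaw" is the opening, from 0 (shut) to 1 (fully open), set as the call begins (left out, the last holds). The fingers move at their own pace and stop on an object; "squeeze" is the grip in N (left out, the last holds). Time passes only in rows, so rows that do not move let the fingers close. It gives the time, the measured TCP pose, the force and the opening at its end, in the units of the state.
- env.get_state(): the state, without advancing time (a new reading comes with each control period).
- eyes.capture(name): name is "scene" or "top" or "wrist"; returns a dict with "pixels" (400x640x3 uint8, red, green, blue), "range_z" (400x640 float32, m along the optical axis (not along the pixel's ray), 0 where there is no reading), "fx", "fy", "cx", "cy" (pixels), "R" (3x3) and "t" (3): a world point X has camera coordinates R X + t. Camera axes: x right, y down, z forward; pixel columns grow to the right and rows downward; lengths in m; the calibration is good to about 2 mm. The wrist camera is an equidistant fisheye: a pixel r from the principal point sees the ray r / f radians off the axis. A picture is of the moment at which its call begins.
- env.finish_job(): hands the job in, once; it reports no verdict.
The state is a dict: "time": time; "joints": joint angles; "qvel": joint speeds; "tau": joint torques, N m; "ee_pos": TCP position; "ee_rot": TCP orientation; "ft_force": force on the tool from outside, world axes, zero at the start; "wrist_torque": the same for the moment, N m; "gripper_width": finger opening in m.
Only numpy, scipy, OpenCV 4.12 (cv2) and the standard library are available. Lean on these libraries where they do the work, as an engineer would, in place of code of your own. Each camera call takes 0.05 s, during which the arm holds its last target. There are 200 camera calls.

### The job

The gel-pouring plate has sunk at its left-hand end, where one foot is too short: lay the small blue spirit level lengthways along the middle of the plate, then slide the thin end of the orange wedge under the low foot and ease it in until the bubble rests between the two black lines. Let the wedge do the lifting: push it gently, do not shove the plate along or touch it with the gripper. When you let go, the level must still lie on the plate with its bubble centred, and the other things on the bench must be left where they are.

Things in the scene. Friction and masses are not known exactly. Their poses are not given: they have to be found in the camera images.
- plate: grey metal gel-pouring plate, loose, about 1 kg (varies by a third), 200 mm long (y), 150 wide (x), 12 thick, with a 6 mm high steel rail on each long edge and folded sides that reach 16 mm below its underside. Two sound feet at x = -52 and 52, y = -50 mm. Origin 22 mm below the middle of the underside; z up. At the start the +y end has sunk until the folded sides stand on the bench: a lean of 40 mrad.
- plate_top (a point): middle of the plate's upper face, 34 mm above the bench when level; axes as plate
- foot_seat (a point): point on the plate's underside above the low foot (black rubber, 24 mm across, domed sole), at x = 0, y = 85 mm, 15 mm inside the +y edge, 135 mm from the line of the other two feet; axes as plate. The foot has been pushed up into its socket and seized: 11 to 16 mm of it is left instead of 22, how much cannot be seen. Its sole hangs 0.6 to 5.6 mm off the bench at the start; the end is open for the wedge.
- wedge_grip (a point): centre of the grip block of the orange plastic wedge (loose, 80 g), 13 mm above its base. The block is 40 mm long (x), 28 wide (y), 26 high; +x points to the thin end, 125 mm from this point. The ramp is 0.6 mm high at the thin end and rises 1 mm in 8 over 105 mm up to the block. The wedge stays where it is left under the foot.
- level_mid (a point): centre of the blue pocket spirit level (loose, 0.18 kg): 120 mm long (x), 24 mm wide (y), 26 mm high, 13 mm above its base. The yellow-green vial with the pale bubble and two black lines is in the middle of its upper face.
- bubble (a joint): the level's bubble: distance in m from the middle of the vial, positive towards the level's +x end. It runs to the higher end, 1 mm per mrad of slope, and stops at the vial's end at +-0.013, where it stays on any steeper slope. It is 14 mm long, with about 2 mm to either line when centred, and needs about a second to settle.
- cup: specimen cup with a red lid, 65 mm across, 74 mm high, loose bystander; origin under its centre
- dishes: stack of four whitish translucent dishes, 91 mm across, 62 mm high, loose bystander; origin under its centre
- timer: cream bench timer, 64 x 68 x 21 mm, loose bystander; origin under its centre
- marker: red-capped felt marker, 132 mm long (its y), 12 mm thick, loose bystander; origin under its centre

How it is judged:
On the way, in this order (a step that is already met when the one before it is completed fails the run):
1. the level lies lengthways along the middle of the plate, let go (contact force between level and plate above 0.4 N and horizontal distance between level_mid and plate_top below 0.03 m and angle between the x axis of level_mid and the y axis of plate, either way round below 0.3 rad and contact force between the fingers and level below 0.1 N), for 0.2 s.
2. the wedge carries the low foot and has begun to lift it (lean below 34 mrad) (contact force between wedge and plate above 1 N and angle between plate's own z axis and vertical below 0.034 rad), for 0.2 s.
At the end, for the whole second after the job is handed in: The bubble rests within 2.5 mm of the middle of its vial (between the lines) and the plate is level to 6 mrad; the level lies on the plate within 35 mm of its middle and within 20 degrees of its length; the wedge carries the low foot; plate and level are at rest (value of joint bubble between -0.0025 and 0.0025 m and angle between plate's own z axis and vertical below 0.006 rad and contact force between level and plate above 0.4 N and horizontal distance between level_mid and plate_top below 0.035 m and angle between the x axis of level_mid and the y axis of plate, either way round below 0.35 rad and contact force between wedge and plate above 1 N and linear speed of each of plate, level below 0.01 m/s); the robot touches nothing.
It fails at once if the wedge is driven against the plate with more than 8 N (contact force between wedge and plate above 8 N).
It fails at once if the plate is shoved more than 8 mm along the bench (distance of plate_top from where it was at the start of the episode above 0.008 m).
It fails at once if the gripper or arm touches the plate (contact force between any of the fingers, the arm and plate above 1 N).
It fails at once if a bystander is moved more than 15 mm (distance of any of cup, dishes, timer, marker from where it was at the start of the episode above 0.015 m).
It also fails if it takes over 72 s, if anything falls off the work surface, if the arm or the gripper's body presses on something with over 40 N, if the wrist force passes 120 N, or if a joint passes its speed limit or range.

## Working session

There is one attempt and no reset: what is moved stays moved. The work goes in short steps, Python scripts to look and compute and a tool call to move; the robot and the scene stay as the last step left them, time stands still between calls to the robot, and variables do not carry over. Pictures are saved under pics/ and viewed, about 8 in all and at most 12, crops included, and the job is handed in when it is done.

Besides the shell and the picture viewer there is one more tool, called after ">>>" by a JSON object that holds its "api" and its "payload". apply_moves: Moves the arm, as the interface text tells. Its arguments: {"type":"object","properties":{"translation":{"type":"array"},"yaw":{"type":"array"},"jaw":{"type":"number"},"squeeze":{"type":"number"}},"required":["translation","yaw"]}

```bash
ls; mkdir -p pics
cat > h.py <<'E'
from cell import env, eyes
import numpy as np, cv2, sys
def cap(n):
    return eyes.capture(n)
def save(c,name,box=None,s=1):
    p=c["pixels"][:,:,::-1]
    if box: p=p[box[1]:box[3],box[0]:box[2]]
    cv2.imwrite("pics/"+name,cv2.resize(p,None,fx=s,fy=s,interpolation=cv2.INTER_CUBIC))
def world(c):
    v,u=np.mgrid[0:400,0:640].astype(float)
    z=c["range_z"].astype(float)
    P=np.stack([(u-c["cx"])/c["fx"]*z,(v-c["cy"])/c["fy"]*z,z],-1)
    W=(P-np.array(c["t"]))@np.array(c["R"])
    W[z==0]=np.nan
    return W
E
python3 - <<'E'
from h import *
s=env.get_state(); print(s)
c=cap("top"); save(c,"top0.png"); np.savez("top0.npz",**c)
print(c["R"],c["t"],c["fx"])
c=cap("scene"); save(c,"sc0.png"); np.savez("sc0.npz",**c)
print(c["R"],c["t"],c["fx"])
E
```

```text
pics
{'time': 0.0, 'joints': array([-1.19872564e+00,  9.18762894e-02,  1.23189370e+00, -1.86691096e-05,
        1.81980083e+00, -5.66998046e-02]), 'qvel': array([ 0.00106571,  0.00083488, -0.0001794 ,  0.00063482, -0.00103887,
        0.00053039]), 'tau': array([ 4.09364238e-04, -4.58729625e+01, -4.18021202e+01, -5.78828121e-05,
        1.17644508e-02,  1.82778984e-05]), 'ee_pos': array([ 0.24934101, -0.54542431,  0.23013602]), 'ee_rot': array([-1.57277235e+00,  9.40284897e-05, -2.71282683e+00]), 'ft_force': array([-0.03265102, -0.84435573, -0.29822356]), 'wrist_torque': array([ 0.03996802,  0.0126616 , -0.01215231]), 'gripper_width': 0.08524789387853089}
[[-0.01437598 -0.99989132  0.00326836]
 [-0.97673139  0.01334333 -0.21405079]
 [ 0.21398392 -0.0062695  -0.97681706]] [-0.0185714   0.55765071  1.29466587] 519.2451107955429
[[ 0.69477839 -0.71916522 -0.00918594]
 [-0.49561735 -0.46947746 -0.73072181]
 [ 0.52119712  0.51224243 -0.68261355]] [-0.39221857  0.31227152  1.34787582] 516.0513166550119
```

View pics/top0.png

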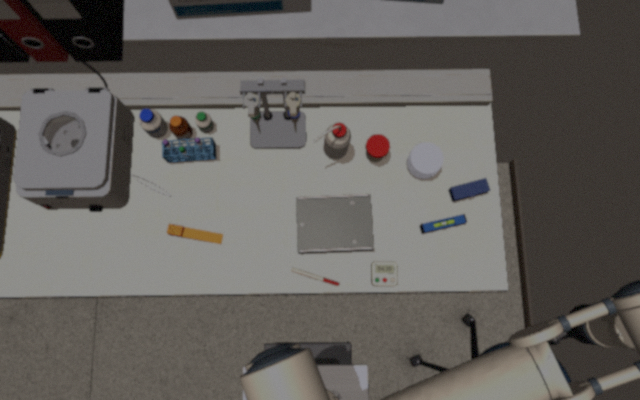

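View pics/sc0.png

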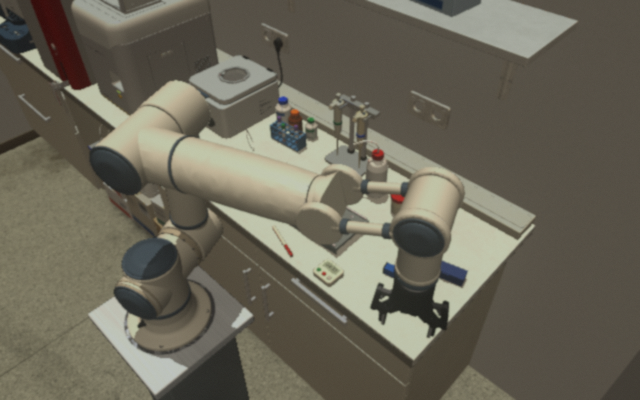

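The top view shows the wedge at (195,234), with its thin end right, towards the plate at (335,223). The level with its yellow vial is at (443,223). The marker is at (316,276), the timer at (384,273), the cup at (377,147) and the dishes at (426,161).

Run:
```python
from h import *
c=dict(np.load("top0.npz")); W=world(c)
hsv=cv2.cvtColor(c["pixels"],cv2.COLOR_RGB2HSV)
def blob(box,f,name):
    m=np.zeros((400,640),bool); x0,y0,x1,y1=box; m[y0:y1,x0:x1]=True
    m&=f&np.isfinite(W[...,2])
    P=W[m]; r=cv2.minAreaRect(P[:,:2].astype(np.float32)); b=cv2.boxPoints(r)
    print(name,m.sum(),"c",np.round(r[0],4),"size",np.round(r[1],4),"z pct",np.round(np.percentile(P[:,2],[2,50,98]),4)); print(np.round(b,3).tolist())
    return P
H,S,V=[hsv[...,i].astype(int) for i in range(3)]
P=blob((160,215,230,255),(H>8)&(H<25)&(S>150),"wedge")
g=P[P[:,2]>0.019]; r=cv2.minAreaRect(g[:,:2].astype(np.float32));print("block",r)
z=P[:,2]; 
P=blob((415,205,470,240),(S>100)&(W[...,2]>0.012),"level")
P=blob((290,190,380,256),(W[...,2]>0.012),"plate")
A=np.c_[P[:,:2],np.ones(len(P))]; k=np.linalg.lstsq(A,P[:,2],rcond=None)[0]; print("plane",k)
print("bench z",[np.round(W[y,x],4).tolist() for x,y in[(260,220),(400,200),(250,250)]])
P=blob((285,260,345,290),(S>90)&(W[...,2]>0.004),"marker")
P=blob((365,258,402,290),(W[...,2]>0.010),"timer")
```

```text
wedge 424 c [0.4892 0.2893] size [0.1377 0.0233] z pct [-0.0031  0.0092  0.0291]
[[0.4650000035762787, 0.2240000069141388], [0.4880000054836273, 0.21899999678134918], [0.5139999985694885, 0.35499998927116394], [0.4909999966621399, 0.35899999737739563]]
block ((0.4986403286457062, 0.3389322757720947), (0.03633832931518555, 0.023421308025717735), 77.0176773071289)
level 258 c [ 0.5068 -0.3732] size [0.0216 0.119 ] z pct [0.0185 0.025  0.0314]
[[0.48399999737739563, -0.31700000166893005], [0.5090000033378601, -0.4339999854564667], [0.5299999713897705, -0.42899999022483826], [0.5049999952316284, -0.31299999356269836]]
plate 4267 c [ 0.512  -0.0833] size [0.1509 0.2004] z pct [0.0225 0.0312 0.0401]
[[0.4350000023841858, 0.014999999664723873], [0.4390000104904175, -0.1850000023841858], [0.5889999866485596, -0.18199999630451202], [0.5849999785423279, 0.017999999225139618]]
plane [ 0.00700962 -0.03965993  0.02436166]
bench z [[0.5262, 0.1155, 0.0051], [0.577, -0.2659, 0.0022], [0.445, 0.1413, 0.007]]
marker 44 c [ 0.3585 -0.0713] size [0.0405 0.0074] z pct [0.0049 0.0103 0.0168]
[[0.3479999899864197, -0.08900000154972076], [0.35600000619888306, -0.09200000017881393], [0.36800000071525574, -0.05299999937415123], [0.3610000014305115, -0.050999999046325684]]
timer 629 c [ 0.3784 -0.2118] size [0.0684 0.0634] z pct [0.0114 0.0174 0.0235]
[[0.34599998593330383, -0.2460000067949295], [0.4099999964237213, -0.2460000067949295], [0.41100001335144043, -0.17800000309944153], [0.34700000286102295, -0.1770000010728836]]
```

>>> {"api": "apply_moves", "payload": {"translation": [[-44,0,-7],[-44,0,-7],[-44,0,-7],[-44,0,-7],[-44,0,-7],[-44,0,-7],[-42,0,-7],[0,0,0],[0,0,0],[0,0,0],[0,0,0],[0,0,0]], "yaw": [0,0,0,0,0,0,0,-1,-1,-1,-1,-1], "jaw": 1, "squeeze": 30}}

```text
time: 1.3
ee_pos: [0.5164, -0.3648, 0.2195]
ee_rot: [-1.587, 0.007, -1.992]
ft_force: [-0.0, 0.6, -0.6]
gripper_width: 0.0852
```

```bash
cat >> h.py <<'E'
def to(x,y,z,yaw=None):
    s=env.get_state(); p=s["ee_pos"]; r=s["ee_rot"]; w=r[2]
    d=np.array([x,y,z])-p; X=np.array([np.cos(w),np.sin(w)]); Z=np.array([-np.sin(w),np.cos(w)])
    print("t%.2f"%s["time"],"pos",np.round(p,4),"rot",np.round(r,3),"F",np.round(s["ft_force"],2),"w%.4f"%s["gripper_width"])
    print("move mm x %.1f y %.1f z %.1f"%(1e3*d[:2]@X,-1e3*d[2],1e3*d[:2]@Z), "" if yaw is None else "yaw units %.2f"%(-np.degrees((yaw-w+np.pi)%(2*np.pi)-np.pi)/8))
E
python3 -c "
from h import *
to(.507,-.373,.12,-1.36)"
```

```text
t1.30 pos [ 0.5164 -0.3648  0.2195] rot [-1.587  0.007 -1.992] F [-0.03  0.63 -0.63] w0.0852
move mm x 11.3 y 99.5 z -5.2 yaw units -4.52
```

>>> {"api": "apply_moves", "payload": {"translation": [[0,0,0],[0,0,0],[0,0,0],[0,0,0],[0,0,0],[0,0,0],[6,30,-11],[0,30,0],[0,20,0],[0,0,0]], "yaw": [-1,-1,-1,-1,-0.5,0,0,0,0,0]}}

```text
time: 2.3
ee_pos: [0.5047, -0.3711, 0.1321]
ee_rot: [-1.584, 0.021, -1.342]
ft_force: [-0.5, 0.9, -0.1]
gripper_width: 0.0855
```

```bash
python3 -c "
from h import *
to(.507,-.373,.12,-1.36)
c=cap('wrist'); save(c,'w1.png'); np.savez('w1.npz',**c); print(c['fx'],c['cx'],c['cy'],c['R'],c['t'])
c=cap('top'); W=world(c)
hsv=cv2.cvtColor(c['pixels'],cv2.COLOR_RGB2HSV)
print(-np.array(c['R']).T@np.array(c['t']))
"
```

```text
t2.30 pos [ 0.5047 -0.3711  0.1321] rot [-1.584  0.021 -1.342] F [-0.46  0.87 -0.08] w0.0855
move mm x 2.4 y 12.1 z 1.9 yaw units 0.13
309.70691628693146 315.0084698322915 202.30505134415068 [[ 0.97387778  0.22673964 -0.01229672]
 [ 0.22310284 -0.94536508  0.2377183 ]
 [ 0.04227527 -0.234252   -0.9712563 ]] [-0.40578244 -0.46927469  0.17475723]
[ 0.2673703  -0.01789338  1.38407799]
```

View pics/w1.png

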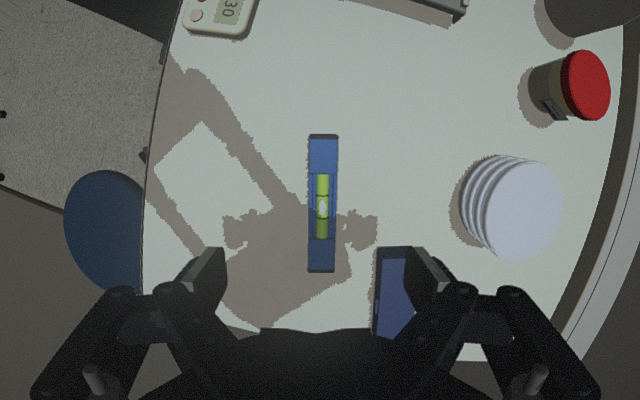

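The wrist view shows the level with its vial at (323,207), almost parallel to the pads, and the bubble near the middle. A navy box stands close to the right finger at about (395,290). I'll check that clearance and the level's centre.

```bash
cat >> h.py <<'E'
def fish(c,u,v,z):
    "fisheye pixel -> world point on plane z"
    a=np.array([u-c["cx"],v-c["cy"]]); r=np.hypot(*a); th=r/c["fx"]
    d=np.r_[np.sin(th)*a/max(r,1e-9),np.cos(th)]; R=np.array(c["R"]); o=-R.T@np.array(c["t"]); w=R.T@d
    return o+w*(z-o[2])/w[2]
E
python3 -c "
from h import *
c=dict(np.load('w1.npz'))
q=[fish(c,u,v,.026) for u,v in[(309,135),(338,135),(307,272),(335,272)]]
print(np.round(q,4)); m=np.mean(q,0); d=(q[0]+q[1]-q[2]-q[3])/2; print('level c',m,'len',np.linalg.norm(d),'ang',np.arctan2(d[1],d[0]))
t=dict(np.load('top0.npz'));W=world(t)
b=W[178:203,447:492].reshape(-1,3); b=b[b[:,2]>.015]; r=cv2.minAreaRect(b[:,:2].astype(np.float32)); print('box',r,cv2.boxPoints(r),np.percentile(b[:,2],[50,95]))
"
```

```text
[[ 0.4861 -0.318   0.026 ]
 [ 0.5087 -0.3126  0.026 ]
 [ 0.511  -0.4354  0.026 ]
 [ 0.5354 -0.4296  0.026 ]]
level c [ 0.51031398 -0.37392745  0.026     ] len 0.12000393763975017 ang 1.7875221613487802
box ((0.5988785028457642, -0.45122355222702026), (0.03999464958906174, 0.1027546375989914), 14.461325645446777) [[ 0.5666845 -0.4064679]
 [ 0.592345  -0.5059669]
 [ 0.6310725 -0.4959792]
 [ 0.605412  -0.3964802]] [0.03068066 0.03583872]
```

>>> {"api": "apply_moves", "payload": {"translation": [[3,30,4],[0,30,0],[0,30,0],[0,20,0],[0,0,0],[0,0,0]], "yaw": [0,0,0,0,0,0], "jaw": 0.8}}

```text
time: 3.0
ee_pos: [0.5159, -0.3772, 0.0376]
ee_rot: [-1.568, -0.0, -1.345]
ft_force: [0.5, -0.6, 0.5]
gripper_width: 0.0684
```

```bash
python3 -c "
from h import *
to(.509,-.3735,.010,-1.354)"
```

```text
t3.00 pos [ 0.5159 -0.3772  0.0376] rot [-1.568 -0.    -1.345] F [ 0.49 -0.56  0.48] w0.0684
move mm x -5.2 y 27.6 z -5.9 yaw units 0.07
```

>>> {"api": "apply_moves", "payload": {"translation": [[-5,10,-6],[0,9,0],[0,8,0],[0,0,0]], "yaw": [0,0,0,0]}}

```text
time: 3.4
ee_pos: [0.513, -0.3767, 0.0185]
ee_rot: [-1.56, -0.01, -1.345]
ft_force: [-0.2, 0.0, -0.4]
gripper_width: 0.0684
```

```bash
python3 -c "
from h import *
to(.509,-.3735,.010,-1.354)"
```

```text
t3.40 pos [ 0.513  -0.3767  0.0185] rot [-1.56  -0.01  -1.345] F [-0.17  0.01 -0.4 ] w0.0684
move mm x -4.0 y 8.5 z -3.2 yaw units 0.06
```

>>> {"api": "apply_moves", "payload": {"translation": [[-5,7,-4],[0,3,0],[0,0,0]], "yaw": [0,0,0]}}

```text
time: 3.7
ee_pos: [0.5086, -0.3731, 0.0091]
ee_rot: [-1.558, -0.012, -1.345]
ft_force: [-0.7, -0.6, -0.1]
gripper_width: 0.068
```

>>> {"api": "apply_moves", "payload": {"translation": [[0,0,0],[0,0,0],[0,0,0],[0,0,0],[0,0,0],[0,0,0]], "yaw": [0,0,0,0,0,0], "jaw": 0}}

```text
time: 4.3
ee_pos: [0.5089, -0.3732, 0.0095]
ee_rot: [-1.558, -0.012, -1.345]
ft_force: [-0.3, 1.1, -0.0]
gripper_width: 0.0233
```

```bash
python3 -c "
from h import *
to(.509,-.3735,.010,-1.354)"
```

```text
t4.30 pos [ 0.5089 -0.3732  0.0095] rot [-1.558 -0.012 -1.345] F [-0.31  1.08 -0.02] w0.0233
move mm x 0.3 y -0.5 z 0.0 yaw units 0.06
```

>>> {"api": "apply_moves", "payload": {"translation": [[0,-30,0],[0,-40,0],[0,-40,0],[0,-20,0],[0,0,0],[0,0,0],[-30,0,0],[-40,0,0],[-40,0,0],[-40,0,0],[-40,0,0],[-20,0,0]], "yaw": [0,0,0,0.7,0.7,0,0,0,0,0,0,0]}}

```text
time: 5.5
ee_pos: [0.4956, -0.156, 0.1319]
ee_rot: [-1.571, 0.001, -1.536]
ft_force: [0.1, -0.4, -1.2]
gripper_width: 0.0231
```

```bash
python3 -c "
from h import *
to(.513,-.083,.10,-1.55)"
```

```text
t5.50 pos [ 0.4956 -0.156   0.1319] rot [-1.571e+00  1.000e-03 -1.536e+00] F [ 0.11 -0.41 -1.22] w0.0231
move mm x -72.3 y 31.9 z 19.9 yaw units 0.10
```

>>> {"api": "apply_moves", "payload": {"translation": [[-25,10,8],[-25,10,8],[-18,10,3],[0,0,0],[0,0,0],[0,0,0]], "yaw": [0,0,0,0,0,0]}}

```text
time: 6.1
ee_pos: [0.5095, -0.0814, 0.0965]
ee_rot: [-1.578, 0.003, -1.518]
ft_force: [0.8, -0.6, -1.6]
gripper_width: 0.0229
```

```bash
python3 -c "
from h import *
to(.513,-.083,.06,-1.55)
c=cap('wrist'); save(c,'w2.png'); np.savez('w2.npz',**c)
c=cap('top');W=world(c);m=W[190:256,290:380].reshape(-1,3);m=m[(m[:,2]>.012)&(m[:,2]<.05)];print(cv2.minAreaRect(m[:,:2].astype(np.float32)))
"
```

```text
t6.10 pos [ 0.5095 -0.0814  0.0965] rot [-1.578  0.003 -1.518] F [ 0.82 -0.64 -1.57] w0.0229
move mm x 1.7 y 36.5 z 3.4 yaw units 0.23
((0.5117198824882507, -0.08325424045324326), (0.15034174919128418, 0.20049215853214264), 1.1199681758880615)
```

View pics/w2.png

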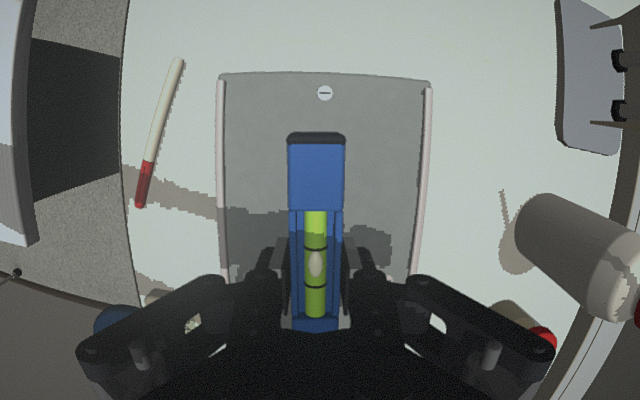

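The level is in hand and centred over the plate, between the rails. The screw at (324,92) marks the low foot at the far end. I'll lower it.

>>> {"api": "apply_moves", "payload": {"translation": [[2,18,3],[0,14,0],[0,10,0],[0,5,0],[0,0,0],[0,0,0]], "yaw": [0.2,0,0,0,0,0]}}

```text
time: 6.8
ee_pos: [0.5133, -0.0867, 0.0499]
ee_rot: [-1.574, 0.001, -1.549]
ft_force: [0.9, 0.5, -1.1]
gripper_width: 0.0229
```

```bash
python3 -c "
from h import *
to(.513,-.083,.044,-1.55)
"
```

```text
t6.80 pos [ 0.5133 -0.0867  0.0499] rot [-1.574e+00  1.000e-03 -1.549e+00] F [ 0.88  0.47 -1.12] w0.0229
move mm x -3.7 y 5.9 z -0.2 yaw units 0.01
```

>>> {"api": "apply_moves", "payload": {"translation": [[-4,3,0],[0,2,0],[0,1.5,0],[0,0,0],[0,0,0]], "yaw": [0,0,0,0,0]}}

```text
time: 7.3
ee_pos: [0.5141, -0.0822, 0.0448]
ee_rot: [-1.571, 0.0, -1.548]
ft_force: [-0.3, 1.1, -1.7]
gripper_width: 0.0233
```

```bash
python3 -c "
from h import *
to(.513,-.083,.044,-1.55)
"
```

```text
t7.30 pos [ 0.5141 -0.0822  0.0448] rot [-1.571  0.    -1.548] F [-0.28  1.09 -1.71] w0.0233
move mm x 0.8 y 0.8 z -1.2 yaw units 0.01
```

>>> {"api": "apply_moves", "payload": {"translation": [[0,1,0],[0,0,0],[0,0,0]], "yaw": [0,0,0]}}

```text
time: 7.6
ee_pos: [0.5144, -0.0822, 0.0444]
ee_rot: [-1.57, -0.0, -1.548]
ft_force: [0.4, 1.2, -2.2]
gripper_width: 0.0232
```

>>> {"api": "apply_moves", "payload": {"translation": [[0,0,0],[0,0,0],[0,0,0],[0,0,0],[0,-20,0],[0,-40,0],[0,-50,0],[0,-40,0],[0,0,0]], "yaw": [0,0,0,0,0,0,0,0,0], "jaw": 0.6}}

```text
time: 8.5
ee_pos: [0.5133, -0.0822, 0.1985]
ee_rot: [-1.573, 0.001, -1.548]
ft_force: [0.1, -0.6, -0.4]
gripper_width: 0.0512
```

```bash
python3 -c "
from h import *
to(.4985,.339,.19,-1.76)
c=cap('wrist'); save(c,'w3.png'); np.savez('w3.npz',**c)
"
```

```text
t8.50 pos [ 0.5133 -0.0822  0.1985] rot [-1.573e+00  1.000e-03 -1.548e+00] F [ 0.05 -0.64 -0.38] w0.0512
move mm x -421.4 y 8.5 z -5.4 yaw units 1.52
```

View pics/w3.png

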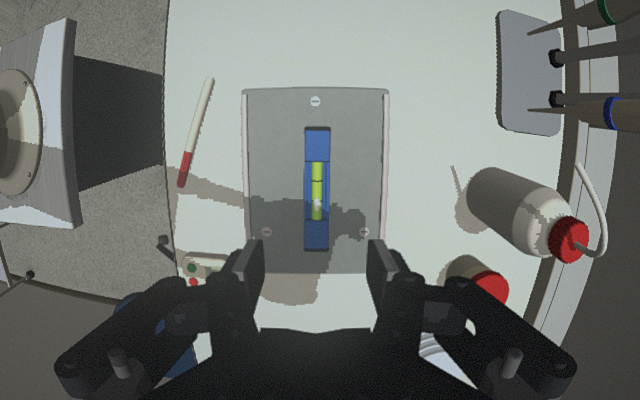

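The level lies on the plate, vial at (317,190), with the bubble at the high end (317,205). The foot screw is at (315,101). Next I go to the wedge.

>>> {"api": "apply_moves", "payload": {"translation": [[-30,0,0],[-45,0,0],[-45,0,0],[-45,0,0],[-45,0,0],[-45,0,0],[-45,0,0],[-45,0,0],[-40,0,0],[-20,0,0],[0,0,0],[0,0,0]], "yaw": [0,0,0,0,0,0,0,0,0,0,0.8,0.7]}}

```text
time: 9.75
ee_pos: [0.4979, 0.3372, 0.173]
ee_rot: [-1.599, -0.014, -1.767]
ft_force: [0.0, -1.0, -0.0]
gripper_width: 0.0513
```

```bash
python3 -c "
from h import *
c=dict(np.load('w3.npz')); print('screw',fish(c,315,101,.0286),'corners',fish(c,244,89,.034),fish(c,388,89,.034))
to(.4985,.339,.12,-1.76)
"
```

```text
screw [0.51139366 0.00329149 0.0286    ] corners [0.44059384 0.01538103 0.034     ] [0.58361699 0.01859679 0.034     ]
t9.75 pos [0.4979 0.3372 0.173 ] rot [-1.599 -0.014 -1.767] F [ 0.05 -0.98 -0.01] w0.0513
move mm x -1.9 y 53.0 z 0.2 yaw units -0.05
```

>>> {"api": "apply_moves", "payload": {"translation": [[0,15,0],[0,20,0],[0,15,0],[0,0,0],[0,0,0]], "yaw": [0,0,0,0,0]}}

```text
time: 10.25
ee_pos: [0.4936, 0.3351, 0.1117]
ee_rot: [-1.607, -0.021, -1.76]
ft_force: [-0.5, -0.3, 0.4]
gripper_width: 0.0512
```

```bash
python3 -c "
from h import *
to(.4985,.339,.12,-1.76)
c=cap('wrist'); save(c,'w4.png'); np.savez('w4.npz',**c)
hsv=cv2.cvtColor(c['pixels'],cv2.COLOR_RGB2HSV).astype(int); m=((hsv[...,0]>8)&(hsv[...,0]<25)&(hsv[...,1]>150)&(hsv[...,2]>60)).astype(np.uint8)
v,u=np.nonzero(m); print(u.min(),u.max(),v.min(),v.max())
"
```

```text
t10.25 pos [0.4936 0.3351 0.1117] rot [-1.607 -0.021 -1.76 ] F [-0.48 -0.3   0.42] w0.0512
move mm x -4.7 y -8.3 z 4.1 yaw units 0.00
311 639 134 309
```

View pics/w4.png

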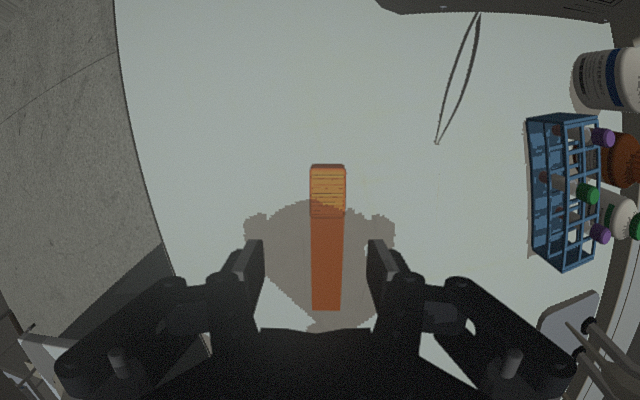

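The wedge shows block corners at (310,165), (346,165), (346,218) and (311,218), with the thin end at (312–341,310).

```bash
python3 -c "
from h import *
c=dict(np.load('w4.npz'))
q=np.array([fish(c,u,v,.026) for u,v in[(310,166),(346,166),(346,218),(311,218)]]); t=(fish(c,313,310,.0006)+fish(c,341,310,.0006))/2
m=q.mean(0); print(np.round(q,4)); d=t-m; print('block',m,'tip',t,np.linalg.norm(d[:2]),'ang',np.arctan2(d[1],d[0]))
to(m[0],m[1],.06,np.arctan2(d[1],d[0]))
"
```

```text
[[0.4929 0.3657 0.026 ]
 [0.5192 0.3609 0.026 ]
 [0.5125 0.3207 0.026 ]
 [0.4858 0.3255 0.026 ]]
block [0.50257638 0.3431959  0.026     ] tip [0.4796823  0.21938919 0.0006    ] 0.12590567824278873 ang -1.7536487906483247
t10.30 pos [0.4935 0.335  0.1116] rot [-1.607 -0.022 -1.76 ] F [-0.69  0.13 -0.49] w0.0513
move mm x -9.7 y 51.6 z 7.4 yaw units -0.04
```

Position agrees with the given sizes, but the tool has tilted about 2.4°. I'll see which motion brings that back.

>>> {"api": "apply_moves", "payload": {"translation": [[-9,-40,8],[0,-40,0],[0,0,0]], "yaw": [0,0,0]}}

```text
time: 10.6
ee_pos: [0.5049, 0.3422, 0.1907]
ee_rot: [-1.612, -0.026, -1.759]
ft_force: [0.6, -0.8, 0.7]
gripper_width: 0.0515
```

>>> {"api": "apply_moves", "payload": {"translation": [[0,10,0],[0,10,0],[0,10,0],[0,10,0],[0,10,0],[0,10,0],[0,0,0]], "yaw": [0,0,0,0,0,0,0]}}

```text
time: 11.3
ee_pos: [0.5006, 0.3399, 0.1218]
ee_rot: [-1.616, -0.029, -1.758]
ft_force: [-0.3, 0.0, -0.7]
gripper_width: 0.0517
```

>>> {"api": "apply_moves", "payload": {"translation": [[30,0,-30],[30,0,-30],[0,0,0]], "yaw": [0,0,0]}}

```text
time: 11.6
ee_pos: [0.4269, 0.2899, 0.1187]
ee_rot: [-1.626, -0.038, -1.758]
ft_force: [1.0, 0.0, 0.1]
gripper_width: 0.0511
```

>>> {"api": "apply_moves", "payload": {"translation": [[-10,0,10],[-10,0,10],[-10,0,10],[-10,0,10],[-10,0,10],[-10,0,10],[0,0,0]], "yaw": [0,0,0,0,0,0,0]}}

```text
time: 12.3
ee_pos: [0.5022, 0.3411, 0.1166]
ee_rot: [-1.619, -0.031, -1.758]
ft_force: [0.1, -0.7, -0.1]
gripper_width: 0.0511
```

>>> {"api": "apply_moves", "payload": {"translation": [[-35,0,35],[-35,0,35],[0,0,0]], "yaw": [0,0,0]}}

```text
time: 12.6
ee_pos: [0.5814, 0.3953, 0.1017]
ee_rot: [-1.63, -0.041, -1.758]
ft_force: [-0.7, -1.6, -1.8]
gripper_width: 0.0512
```

>>> {"api": "apply_moves", "payload": {"translation": [[5,0,-5],[5,0,-5],[5,0,-5],[5,0,-5],[5,0,-5],[5,0,-5],[5,0,-5],[5,0,-5],[5,0,-5],[5,0,-5],[5,0,-5],[5,0,-5]], "yaw": [0,0,0,0,0,0,0,0,0,0,0,0]}}

```text
time: 13.8
ee_pos: [0.5038, 0.3425, 0.115]
ee_rot: [-1.623, -0.036, -1.758]
ft_force: [0.3, -1.0, -0.1]
gripper_width: 0.0511
```

>>> {"api": "apply_moves", "payload": {"translation": [[0,-10,0],[0,-10,0],[0,-10,0],[0,-10,0],[0,-10,0],[0,-10,0],[0,0,0]], "yaw": [0,0,0,0,0,0,0]}}

```text
time: 14.5
ee_pos: [0.5081, 0.3445, 0.1822]
ee_rot: [-1.621, -0.033, -1.758]
ft_force: [-0.7, 0.5, -0.5]
gripper_width: 0.0514
```

>>> {"api": "apply_moves", "payload": {"translation": [[0,0,0],[0,0,0],[0,0,0],[0,0,0],[0,0,0],[0,0,0],[0,0,0],[0,0,0],[0,0,0],[0,0,0],[0,0,0],[0,0,0]], "yaw": [0,0,0,0,0,0,0,0,0,0,0,0]}}

```text
time: 15.7
ee_pos: [0.5074, 0.3441, 0.1797]
ee_rot: [-1.624, -0.036, -1.758]
ft_force: [0.2, -0.2, -0.3]
gripper_width: 0.0514
```

>>> {"api": "apply_moves", "payload": {"translation": [[0,45,0],[0,25,0],[0,0,0]], "yaw": [0,0,0]}}

```text
time: 16.0
ee_pos: [0.5043, 0.3429, 0.1102]
ee_rot: [-1.62, -0.033, -1.758]
ft_force: [-0.6, -1.5, 0.3]
gripper_width: 0.0511
```

>>> {"api": "apply_moves", "payload": {"translation": [[45,0,0],[45,0,0],[45,0,0],[0,0,0]], "yaw": [0,0,0,0]}}

```text
time: 16.4
ee_pos: [0.4786, 0.2074, 0.1163]
ee_rot: [-1.62, -0.034, -1.755]
ft_force: [0.6, 0.8, -0.6]
gripper_width: 0.0512
```

>>> {"api": "apply_moves", "payload": {"translation": [[-14,0,0],[-14,0,0],[-14,0,0],[-14,0,0],[-14,0,0],[-14,0,0],[-14,0,0],[-14,0,0],[-14,0,0],[0,0,0]], "yaw": [0,0,0,0,0,0,0,0,0,0]}}

```text
time: 17.4
ee_pos: [0.504, 0.3485, 0.1145]
ee_rot: [-1.618, -0.03, -1.749]
ft_force: [-0.2, -0.7, -0.1]
gripper_width: 0.0513
```

```bash
python3 -c "
from h import *
to(.5025,.343,.03,-1.754)"
```

```text
t17.40 pos [0.504  0.3485 0.1145] rot [-1.618 -0.03  -1.749] F [-0.21 -0.72 -0.09] w0.0513
move mm x 5.7 y 84.5 z -0.5 yaw units 0.03
```

>>> {"api": "apply_moves", "payload": {"translation": [[6,30,2],[0,30,0],[0,15,0],[0,0,0]], "yaw": [0,0,0,0]}}

```text
time: 17.8
ee_pos: [0.5019, 0.341, 0.0387]
ee_rot: [-1.616, -0.03, -1.749]
ft_force: [-0.6, 0.4, -1.2]
gripper_width: 0.051
```

```bash
python3 -c "
from h import *
to(.5025,.343,.007,-1.754); print(env.get_state()['joints'])"
```

```text
t17.80 pos [0.5019 0.341  0.0387] rot [-1.616 -0.03  -1.749] F [-0.59  0.4  -1.2 ] w0.0510
move mm x -2.1 y 31.7 z 0.2 yaw units 0.04
[0.53670067 0.20386441 1.45050487 0.00708487 1.54063178 0.71511791]
```

>>> {"api": "apply_moves", "payload": {"translation": [[-2,15,0],[0,12,0],[0,6,0],[0,0,0]], "yaw": [0,0,0,0], "squeeze": 20}}

```text
time: 18.2
ee_pos: [0.5021, 0.3428, 0.0061]
ee_rot: [-1.613, -0.027, -1.75]
ft_force: [-0.1, -0.4, 0.4]
gripper_width: 0.051
```

>>> {"api": "apply_moves", "payload": {"translation": [[0,0,0],[0,0,0],[0,0,0],[0,0,0],[0,0,0]], "yaw": [0,0,0,0,0], "jaw": 0}}

```text
time: 18.7
ee_pos: [0.5032, 0.3435, 0.0084]
ee_rot: [-1.61, -0.025, -1.75]
ft_force: [-0.3, 0.2, -1.8]
gripper_width: 0.0281
```

```bash
python3 -c "
from h import *
to(.511,.25,.012,-1.55)"
```

```text
t18.70 pos [0.5032 0.3435 0.0084] rot [-1.61  -0.025 -1.75 ] F [-0.3   0.17 -1.84] w0.0281
move mm x 90.6 y -3.6 z 24.3 yaw units -1.43
```

>>> {"api": "apply_moves", "payload": {"translation": [[0,-10,0],[0,-5,0],[0,0,0],[0,0,0],[20,0,0],[20,0,0],[20,0,0],[20,0,0],[20,0,0],[20,0,0],[20,0,0],[0,0,0]], "yaw": [0,0,-0.7,-0.7,0,0,0,0,0,0,0,0]}}

```text
time: 19.9
ee_pos: [0.5101, 0.2009, 0.035]
ee_rot: [-1.605, -0.013, -1.544]
ft_force: [0.4, 0.1, -1.0]
gripper_width: 0.028
```

```bash
python3 -c "
from h import *
to(.508,.175,.012,-1.551)"
```

```text
t19.90 pos [0.5101 0.2009 0.035 ] rot [-1.605 -0.013 -1.544] F [ 0.38  0.09 -0.99] w0.0280
move mm x 25.9 y 23.0 z -2.8 yaw units 0.05
```

>>> {"api": "apply_moves", "payload": {"translation": [[12,9,-2],[9,8,0],[0,6,0],[0,3,0],[0,0,0]], "yaw": [0,0,0,0,0]}}

```text
time: 20.4
ee_pos: [0.5075, 0.1792, 0.0075]
ee_rot: [-1.605, -0.012, -1.543]
ft_force: [-0.1, -0.5, -0.1]
gripper_width: 0.0281
```

```bash
python3 -c "
from h import *
to(.508,.175,.008,-1.551)"
```

```text
t20.40 pos [0.5075 0.1792 0.0075] rot [-1.605 -0.012 -1.543] F [-0.11 -0.46 -0.07] w0.0281
move mm x 4.3 y -0.5 z 0.4 yaw units 0.06
```

>>> {"api": "apply_moves", "payload": {"translation": [[0,0,0],[0,0,0],[0,0,0],[0,-25,0],[0,-30,0],[0,-30,0],[0,0,0]], "yaw": [0,0,0,0,0,0,0], "jaw": 0.55}}

```text
time: 21.1
ee_pos: [0.5101, 0.182, 0.0955]
ee_rot: [-1.606, -0.011, -1.541]
ft_force: [1.0, 0.0, 0.5]
gripper_width: 0.047
```

```bash
python3 -c "
from h import *
to(.508,.175,.008,-1.551)
c=cap('wrist'); save(c,'w5.png'); np.savez('w5.npz',**c)
"
```

```text
t21.10 pos [0.5101 0.182  0.0955] rot [-1.606 -0.011 -1.541] F [1.03 0.01 0.5 ] w0.0470
move mm x 7.0 y 87.5 z -2.3 yaw units 0.07
```

View pics/w5.png

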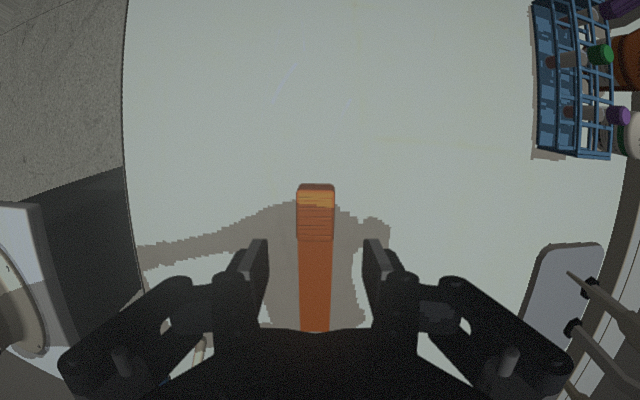

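The wedge is lined up, with block corners at (296,186), (335,186), (335,241) and (297,241), and the thin end at (302–330,332). I'll push it from behind with two slightly parted fingertips, so the tool's tilt does not matter and heading stays steered. First I check its place and what the fixed cameras see of the vial.

```bash
cat >> h.py <<'E'
def lean(c):
    W=world(c); m=(W[...,0]>.45)&(W[...,0]<.575)&(W[...,1]>-.175)&(W[...,1]<.01)&(W[...,2]>.018)&(W[...,2]<.042)
    P=W[m]
    for _ in range(3):
        A=np.c_[P[:,:2],np.ones(len(P))]; k=np.linalg.lstsq(A,P[:,2],rcond=None)[0]; r=P[:,2]-A@k; P=P[abs(r)<2.5*r.std()]
    return k[0],k[1],len(P)
E
python3 -c "
from h import *
c=dict(np.load('w5.npz'))
q=np.array([fish(c,u,v,.026) for u,v in[(296,187),(335,187),(335,241),(297,241)]]); t=(fish(c,302,332,.0006)+fish(c,330,332,.0006))/2
m=q.mean(0); print(np.round(q,4)); d=t-m; print('block',m,'tip',t,np.linalg.norm(d[:2]),'ang',np.arctan2(d[1],d[0]))
a=cap('top'); print(lean(a)); save(a,'t6.png',(160,130,400,300),1.67); b=cap('scene'); print(lean(b))
import numpy as n
x=cv2.resize(a['pixels'][170:270,270:400,::-1],(520,400),interpolation=cv2.INTER_CUBIC)
W=np.array(b['R'])@np.array([.511,-.083,.058])+b['t']; u=int(b['fx']*W[0]/W[2]+b['cx']); v=int(b['fy']*W[1]/W[2]+b['cy']); print(u,v)
y=cv2.resize(b['pixels'][max(v-75,0):v+75,max(u-50,0):u+50,::-1],(267,400),interpolation=cv2.INTER_CUBIC)
cv2.imwrite('pics/tb6.png',np.hstack([x,y]))
"
```

```text
[[0.494  0.1998 0.026 ]
 [0.5213 0.2008 0.026 ]
 [0.5233 0.16   0.026 ]
 [0.4952 0.1588 0.026 ]]
block [0.50844887 0.17983514 0.026     ] tip [0.51170666 0.0521276  0.0006    ] 0.12774908227169823 ang -1.545292128018725
(np.float64(0.004582904586363818), np.float64(-0.04021901885677363), 2733)
(np.float64(0.001892808953591122), np.float64(-0.040128003008391706), 1371)
327 212
```

View pics/tb6.png

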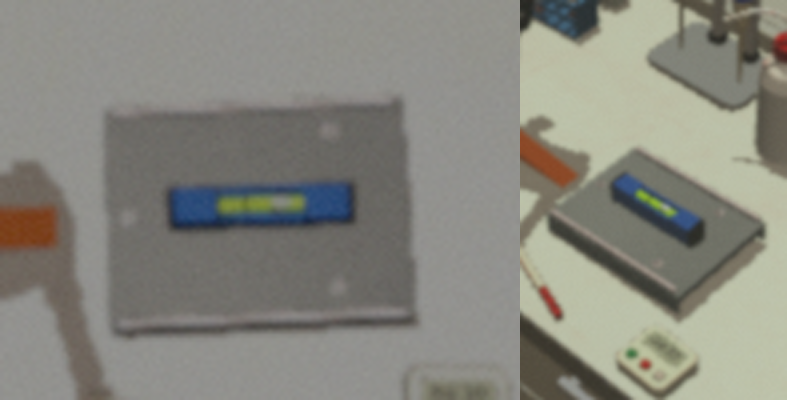

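Both fixed cameras see the plate clear of the arm and read a lean of 40.1–40.2 mrad by depth fit. The bubble is at the high end, (285,202) in the crop. The wedge lies on the foot's line at (-1.545 rad), tip at y=0.052. I'll go behind the block.

>>> {"api": "apply_moves", "payload": {"translation": [[-20,0,-2],[-20,0,0],[-6,0,0],[0,25,0],[0,25,0],[0,20,0],[0,12,0],[0,4,0],[0,0,0]], "yaw": [0,0,0,0,0,0,0,0,0], "jaw": 0.18}}

```text
time: 22.15
ee_pos: [0.4978, 0.2248, 0.002]
ee_rot: [-1.62, -0.017, -1.54]
ft_force: [-0.3, -0.2, -0.5]
gripper_width: 0.0155
```

```bash
python3 -c "
from h import *
to(.5075,.215,.006,-1.545)"
```

```text
t22.15 pos [0.4978 0.2248 0.002 ] rot [-1.62  -0.017 -1.54 ] F [-0.29 -0.16 -0.47] w0.0155
move mm x 10.1 y -4.0 z 9.4 yaw units 0.03
```

>>> {"api": "apply_moves", "payload": {"translation": [[0,-5,9],[0,0,0],[10,-1,0],[5,0,0],[4,0,0],[4,0,0],[4,0,0],[0,0,0]], "yaw": [0,0,0,0,0,0,0,0]}}

```text
time: 22.95
ee_pos: [0.508, 0.1945, 0.0062]
ee_rot: [-1.623, -0.018, -1.541]
ft_force: [0.4, 0.6, -0.1]
gripper_width: 0.0154
```

```bash
cat >> h.py <<'E'
def chk():
    a=cap('top'); b=cap('scene')
    hsv=cv2.cvtColor(a["pixels"],cv2.COLOR_RGB2HSV).astype(int); m=(hsv[...,0]>5)&(hsv[...,0]<25)&(hsv[...,1]>150); m[:210]=0;m[255:]=0;m[:,:180]=0;m[:,310:]=0
    v,u=np.nonzero(m); W=world(a)
    print("lean top %.2f scene %.2f mrad (n %d %d)"%(-1e3*lean(a)[1],-1e3*lean(b)[1],lean(a)[2],lean(b)[2]),"orange u",u.min(),u.max(),"v right end",v[u>u.max()-4].mean())
    return a,b
E
python3 -c "
from h import *
to(.5085,.20,.006,-1.545); chk()"
```

```text
t22.95 pos [0.508  0.1945 0.0062] rot [-1.623 -0.018 -1.541] F [ 0.36  0.59 -0.06] w0.0154
move mm x -5.5 y 0.2 z 0.6 yaw units 0.03
lean top 41.12 scene 38.69 mrad (n 2722 1383) orange u 224 288 v right end 225.96875
```

>>> {"api": "apply_moves", "payload": {"translation": [[6,-0.2,0],[6,-0.2,0],[6,-0.2,0],[5,-0.2,0],[4,-0.2,0],[3,-0.2,0],[0,0,0]], "yaw": [0,0,0,0,0,0,0]}}

```text
time: 23.75
ee_pos: [0.5086, 0.162, 0.0076]
ee_rot: [-1.624, -0.018, -1.541]
ft_force: [0.4, 0.0, -0.1]
gripper_width: 0.0153
```

```bash
python3 -c "
from h import *
to(.5095,.155,.006,-1.545); chk()"
```

```text
t23.75 pos [0.5086 0.162  0.0076] rot [-1.624 -0.018 -1.541] F [ 0.43  0.05 -0.12] w0.0153
move mm x 7.0 y 1.6 z 0.7 yaw units 0.03
lean top 38.55 scene 37.30 mrad (n 2730 1389) orange u 235 295 v right end 225.5
```

>>> {"api": "apply_moves", "payload": {"translation": [[2,0,0.3],[2,0,0.3],[2,0,0],[2,0,0],[2,0,0],[2,0,0],[2,0,0],[2,0,0],[0,0,0]], "yaw": [0,0,0,0,0,0,0,0,0]}}

```text
time: 24.75
ee_pos: [0.5097, 0.1456, 0.0077]
ee_rot: [-1.624, -0.018, -1.539]
ft_force: [0.5, -0.4, 0.2]
gripper_width: 0.0152
```

```bash
python3 -c "
from h import *
to(.5095,.14,.006,-1.545); chk();chk()"
```

```text
t24.75 pos [0.5097 0.1456 0.0077] rot [-1.624 -0.018 -1.539] F [ 0.49 -0.42  0.15] w0.0152
move mm x 5.6 y 1.7 z -0.3 yaw units 0.04
lean top 40.46 scene 41.30 mrad (n 2736 1404) orange u 251 295 v right end 225.11428571428573
lean top 39.53 scene 38.23 mrad (n 2729 1397) orange u 249 295 v right end 225.11428571428573
```

>>> {"api": "apply_moves", "payload": {"translation": [[2,0,0],[2,0,0],[2,0,0],[2,0,0],[2,0,0],[2,0,0],[0,0,0]], "yaw": [0,0,0,0,0,0,0]}}

```text
time: 25.65
ee_pos: [0.51, 0.133, 0.0079]
ee_rot: [-1.625, -0.018, -1.539]
ft_force: [0.1, -0.4, -0.4]
gripper_width: 0.0158
```

```bash
python3 -c "
from h import *
to(.5095,.13,.006,-1.545); chk();chk()"
```

```text
t25.65 pos [0.51   0.133  0.0079] rot [-1.625 -0.018 -1.539] F [ 0.07 -0.4  -0.37] w0.0158
move mm x 3.0 y 1.9 z -0.6 yaw units 0.04
lean top 40.46 scene 35.93 mrad (n 2732 1388) orange u 243 296 v right end 225.0
lean top 41.47 scene 37.93 mrad (n 2722 1388) orange u 252 296 v right end 225.0
```

>>> {"api": "apply_moves", "payload": {"translation": [[2,0,0],[2,0,0],[2,0,0],[2,0,0],[2,0,0],[2,0,0],[0,0,0]], "yaw": [0,0,0,0,0,0,0]}}

```text
time: 26.55
ee_pos: [0.51, 0.1253, 0.0081]
ee_rot: [-1.624, -0.008, -1.536]
ft_force: [-0.2, -0.5, 0.1]
gripper_width: 0.0155
```

```bash
python3 -c "
from h import *
to(.5095,.12,.006,-1.545); chk();chk()"
```

```text
t26.55 pos [0.51   0.1253 0.0081] rot [-1.624 -0.008 -1.536] F [-0.22 -0.49  0.14] w0.0155
move mm x 5.3 y 2.1 z -0.7 yaw units 0.06
lean top 37.25 scene 37.50 mrad (n 2728 1391) orange u 259 296 v right end 225.11428571428573
lean top 38.17 scene 32.54 mrad (n 2714 1407) orange u 259 296 v right end 225.0
```

>>> {"api": "apply_moves", "payload": {"translation": [[2,0,0],[2,0,0],[2,0,0],[2,0,0],[2,0,0],[2,0,0],[2,0,0],[0,0,0]], "yaw": [0,0,0,0,0,0,0,0]}}

```text
time: 27.55
ee_pos: [0.51, 0.1182, 0.0083]
ee_rot: [-1.624, 0.006, -1.533]
ft_force: [0.4, 1.6, 0.3]
gripper_width: 0.0157
```

```bash
python3 -c "
from h import *
to(.5095,.11,.006,-1.545); chk();chk()"
```

```text
t27.55 pos [0.51   0.1182 0.0083] rot [-1.624  0.006 -1.533] F [0.42 1.56 0.31] w0.0157
move mm x 8.1 y 2.3 z -0.8 yaw units 0.08
lean top 30.57 scene 30.18 mrad (n 2708 1409) orange u 253 296 v right end 225.0
lean top 30.96 scene 30.93 mrad (n 2722 1397) orange u 254 296 v right end 225.11428571428573
```

>>> {"api": "apply_moves", "payload": {"translation": [[2.5,0.1,0],[2.5,0.1,0],[2.5,0.1,0],[2.5,0.1,0],[2.5,0.1,0],[2.5,0.1,0],[2.5,0.1,0],[2.5,0.1,0],[2.5,0.1,0],[2.5,0.1,0],[0,0,0]], "yaw": [0.03,0,0,0,0,0,0,0,0,0,0]}}

```text
time: 28.85
ee_pos: [0.5108, 0.103, 0.0085]
ee_rot: [-1.622, 0.027, -1.534]
ft_force: [-0.6, 0.9, 0.2]
gripper_width: 0.0154
```

```bash
python3 -c "
from h import *
to(.5095,.085,.006,-1.545); a,b=chk();chk()
W=world(a);m=W[180:256,285:385].reshape(-1,3);m=m[(m[:,2]>.02)&(m[:,2]<.05)];print(cv2.minAreaRect(m[:,:2].astype(np.float32)))"
```

```text
t28.85 pos [0.5108 0.103  0.0085] rot [-1.622  0.027 -1.534] F [-0.63  0.91  0.19] w0.0154
move mm x 17.9 y 2.5 z -2.0 yaw units 0.08
lean top 19.75 scene 15.93 mrad (n 2717 1412) orange u 266 296 v right end 225.11428571428573
lean top 16.30 scene 15.40 mrad (n 2723 1399) orange u 266 296 v right end 225.11428571428573
((0.5117512941360474, -0.08387379348278046), (0.15062688291072845, 0.2000696361064911), 1.2305127382278442)
```

>>> {"api": "apply_moves", "payload": {"translation": [[2.5,0.1,0],[2.5,0.1,0],[2.5,0.1,0],[2.5,0.1,0],[2.5,0.1,0],[2.5,0.1,0],[2.5,0.1,0],[0,0,0]], "yaw": [0.03,0,0,0,0,0,0,0]}}

```text
time: 29.85
ee_pos: [0.5115, 0.0924, 0.0087]
ee_rot: [-1.62, 0.041, -1.536]
ft_force: [-0.5, 0.8, -0.9]
gripper_width: 0.0153
```

```bash
python3 -c "
from h import *
to(.5095,.085,.006,-1.545)
for i in range(4): chk()"
```

```text
t29.85 pos [0.5115 0.0924 0.0087] rot [-1.62   0.041 -1.536] F [-0.5   0.81 -0.88] w0.0153
move mm x 7.4 y 2.7 z -2.3 yaw units 0.06
lean top 8.69 scene 7.33 mrad (n 2725 1441) orange u 273 285 v right end 225.03225806451613
lean top 6.03 scene 5.34 mrad (n 2723 1427) orange u 269 285 v right end 224.85294117647058
lean top 8.48 scene 7.17 mrad (n 2719 1426) orange u 269 285 v right end 224.6875
lean top 7.39 scene 6.33 mrad (n 2722 1427) orange u 273 285 v right end 224.96875
```

>>> {"api": "apply_moves", "payload": {"translation": [[2.5,0.1,0],[2.5,0.1,0],[2.5,0.1,0],[2.5,0.1,0],[0,0,0],[0,0,0],[0,0,0],[0,0,0]], "yaw": [0,0,0,0,0,0,0,0]}}

```text
time: 31.05
ee_pos: [0.5119, 0.0866, 0.0088]
ee_rot: [-1.619, 0.05, -1.534]
ft_force: [-1.0, 3.5, 0.2]
gripper_width: 0.0157
```

```bash
python3 -c "
from h import *
to(.5095,.085,.006,-1.545)
T=[];S=[]
for i in range(8):
    a=cap('top');b=cap('scene'); T.append(lean(a)[1]);S.append(lean(b)[1])
print(np.mean(T),np.mean(S))
x=cv2.resize(a['pixels'][205:240,300:370,::-1],(560,280),interpolation=cv2.INTER_CUBIC)
y=cv2.resize(b['pixels'][185:240,285:370,::-1],(680,440)[:2],interpolation=cv2.INTER_CUBIC)[:, :560]
cv2.imwrite('pics/b7.png',np.vstack([x,y[:300]]))"
```

```text
t31.05 pos [0.5119 0.0866 0.0088] rot [-1.619  0.05  -1.534] F [-1.03  3.45  0.18] w0.0157
move mm x 1.5 y 2.8 z -2.5 yaw units 0.08
-0.0029649230858351102 -0.0022488515150113726
```

View pics/b7.png

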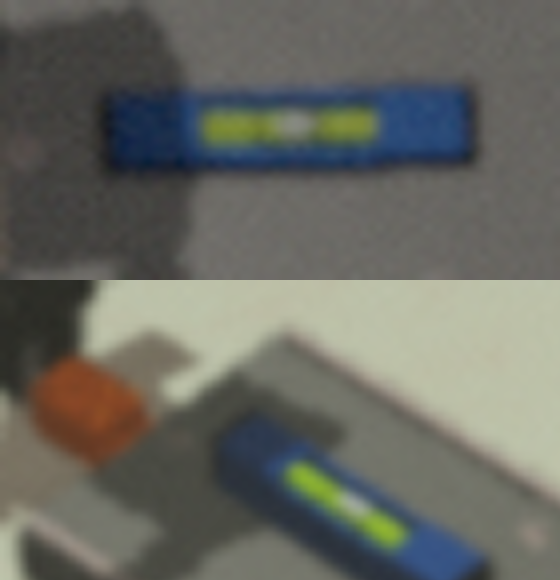

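The bubble at (295,122) is about 2 mm from the vial's middle (289), towards the high end. That agrees with a lean of 2.6 mrad, so it needs about 2.8 mm more.

>>> {"api": "apply_moves", "payload": {"translation": [[2.3,0.1,0],[2.3,0.1,0],[0,0,0],[0,0,0],[0,0,0]], "yaw": [0,0,0,0,0]}}

```text
time: 32.35
ee_pos: [0.5121, 0.084, 0.0088]
ee_rot: [-1.619, 0.054, -1.533]
ft_force: [-0.6, 4.2, 0.2]
gripper_width: 0.0153
```

```bash
python3 -c "
from h import *
to(.5095,.085,.006,-1.545)
T=[];S=[]
for i in range(8):
    a=cap('top');b=cap('scene'); T.append(lean(a)[1]);S.append(lean(b)[1])
print(np.mean(T),np.mean(S))"
```

```text
t32.35 pos [0.5121 0.084  0.0088] rot [-1.619  0.054 -1.533] F [-0.61  4.18  0.21] w0.0153
move mm x -1.1 y 2.8 z -2.6 yaw units 0.08
-0.0003630084290682364 -0.0003432946119114682
```

>>> {"api": "apply_moves", "payload": {"translation": [[-10,0,0],[-20,0,0],[-20,-10,0],[0,-40,0],[0,-45,0],[0,-45,0],[0,-40,0],[0,-20,0],[0,0,0]], "yaw": [0,0,0,0,0,0,0,0,0]}}

```text
time: 34.05
ee_pos: [0.5189, 0.125, 0.2155]
ee_rot: [-1.624, 0.043, -1.537]
ft_force: [-0.5, 0.4, -0.5]
gripper_width: 0.0155
```

```bash
python3 -c "
from h import *
to(.51,-.085,.21,-1.545)
T=[];S=[]
for i in range(8):
    a=cap('top');b=cap('scene'); T.append(lean(a)[1]);S.append(lean(b)[1])
print(np.mean(T),np.mean(S))"
```

```text
t34.05 pos [0.5189 0.125  0.2155] rot [-1.624  0.043 -1.537] F [-0.47  0.44 -0.48] w0.0155
move mm x 209.6 y 5.5 z -16.1 yaw units 0.06
-0.0015905715539297127 -2.7921331283285722e-05
```

>>> {"api": "apply_moves", "payload": {"translation": [[30,-2,-3],[40,-2,-3],[40,-2,-3],[40,-2,-3],[30,-2,0],[20,0,0],[0,0,0]], "yaw": [0,0,0,0,0,0,0]}}

```text
time: 35.55
ee_pos: [0.5131, -0.082, 0.2139]
ee_rot: [-1.629, 0.043, -1.533]
ft_force: [-0.8, 0.2, -0.3]
gripper_width: 0.0152
```

```bash
python3 -c "
from h import *
to(.51,-.085,.21,-1.545)
c=cap('wrist'); np.savez('w8.npz',**c); hsv=cv2.cvtColor(c['pixels'],cv2.COLOR_RGB2HSV).astype(int); m=(hsv[...,0]>25)&(hsv[...,0]<45)&(hsv[...,1]>140)&(hsv[...,2]>60); m[:,:250]=0;m[:,380:]=0
v,u=np.nonzero(m);print(u.min(),u.max(),v.min(),v.max()); u0,v0=int(np.median(u)),int(np.median(v))
save(c,'w8.png',(u0-50,v0-75,u0+50,v0+75),4)"
```

```text
t35.55 pos [ 0.5131 -0.082   0.2139] rot [-1.629  0.043 -1.533] F [-0.76  0.22 -0.31] w0.0152
move mm x 2.9 y 3.9 z -3.2 yaw units 0.09
322 330 170 217
```

View pics/w8.png

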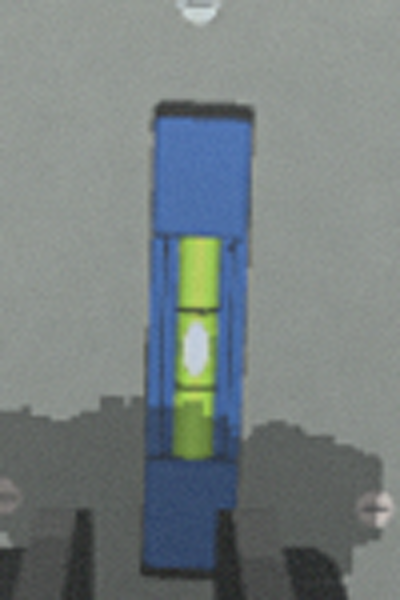

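The bubble spans rows 320–377 between the lines at 310 and 388, so it is centred within about half a millimetre. The robot is clear of everything, so I'm handing in.

```bash
python3 -c "
from h import *
print(env.finish_job()); print(env.get_state()['time'])"
```

```text
the job is handed in; nothing more can be done
None
the job is handed in; nothing more can be done
```

I laid the spirit level along the middle of the plate and pushed the wedge in from behind until the bubble sat between the two black lines. I handed the job in after about 35.6 s; no verdict was given.

**How it went:** I carried the wedge to the foot's line and put it down. Then I pushed the back of its block with two slightly parted fingertips, in steps of about 2 mm. The lean fell from 40 mrad to near level.

**Last checks:**
- **Bubble:** In the last wrist picture it was centred between the lines, to within about 0.5 mm.
- **Lean:** With the arm clear, the scene camera's depth fit gave about 0.0 mrad and the top camera's 1.6 mrad. They disagree slightly, but both are well inside 6 mrad. Single readings were noisy by 1–2 mrad, sometimes more.
- **Plate:** With the lean down to about 17 mrad, its middle was within 1 mm of where it started. I did not measure this again at the end.
- **Push force:** The wrist force showed at most about 4 N in the readings I took. The contact force between wedge and plate can't be read directly.
- **Bystanders:** I kept clear of all four and no picture showed one disturbed, but I did not measure their positions again at the end.

**A fault on the way:** The tool drifted 2–4° off vertical, and several seconds of test moves did not bring it back. That is why I pushed the wedge instead of holding it.

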